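# Make up the grill caddy and the breakfast caddy

## Task

Make up the two table caddies from the things standing in a row behind them: the dark wooden caddy for the grill table gets the sauce bottle with the yellow cap, the wooden pepper mill and the salt jar (black cap with a cream disc on top, pale filling), the salt in the small compartment; the pale wooden caddy for breakfast gets the shorter jar with the green lid in the large compartment and the little grey-topped shaker in the small one. Lower each gently to the floor of a compartment of its own, upright, without letting it fall in or knocking anything over, and leave the brown pepper jar, the striped mug, the tall green-lidded jar and the caddies themselves where they stand.

Things in the scene. Friction and masses are not known exactly. Their poses are not given: they have to be found in the camera images.
- dark_caddy: Dark wooden open caddy, loose, 1.2 kg, 236 (along its y) x 92 (x). Origin: centre of its underside. Three compartments in a row at x = 0: large 76 x 76 at y = -72 and at y = +10, small 56 long (y) x 76 at y = +82. Floor at z = 10, long sides up to z = 52, dividers 6 thick up to 45, end boards with hand-holes up to 78. All mm.
- light_caddy: Pale wooden open caddy, loose, 1.2 kg, 160 (along its y) x 96 (x). Origin: centre of its underside. Two compartments in a row at x = 0: small 58 long (y) x 80 at y = -43, large 80 x 80 at y = +32. Floor at z = 10, long sides up to z = 52, divider 6 thick up to 45, end boards with hand-holes up to 78. All mm.
- sauce_bottle: Sauce bottle in dark glass with a yellow cap, in the row behind the caddies (not the one at the sink), 204 mm tall, about 0.4 kg. Body 58 mm across up to a height of 105 mm, then for the grip it counts as a cone narrowing to 28 mm at the top: take it by the cap, about 180 mm above its foot, where it is 35 mm across. Origin: centre of its underside; z up along its axis.
- wooden_mill: Turned wooden pepper mill with a small steel button on top, 170 mm tall, about 0.2 kg. Body 58 mm across, rounded head 49 mm across from 123 to 159 mm above its foot; take it by the head, about 138 mm up. Origin: centre of its underside; z up along its axis.
- salt_jar: Small clear glass spice jar with a black cap that shows a cream disc from above, its lower part pale grey-beige (salt), 105 mm tall, 41 mm across, about 0.1 kg. The look-alike with a brown lower part is the pepper jar. Origin: centre of its underside; z up along its axis.
- green_lid_jar: Glass jar with tan contents, a dark label and a green screw lid (the lid does not turn), 107 mm tall, about 0.4 kg. Body up to 66 mm across, lid 60 mm across from 96 to 107 mm above its foot; can be taken by the lid. Origin: centre of its underside; z up along its axis.
- shaker: Little glass shaker with a light grey perforated dome top and grey filling, 90 mm tall, body 44 mm across up to 74 mm, top 34 mm across, about 0.1 kg. Origin: centre of its underside; z up along its axis.
- pepper_jar: Small clear glass spice jar with a dark cap, olive-green on top, and a brown lower part (pepper), 105 mm tall, 44 mm across. Stands among the stock; is to stay where it is. Origin: centre of its underside; z up along its axis.
- striped_mug: White mug with red stripes, 82 x 115 x 100 mm, handle towards its -y. Stands left of the work, is to stay. Origin: underside, middle of its length with handle.
- tall_jar: Large glass jar with a green lid and pale dry contents, 158 mm tall, 82 mm across. Stands right of the work, is to stay. Origin: centre of its underside; z up along its axis.
There are look-alikes about, which are no part of the job. Leave any orange or pink look-alike of the salt_jar alone.

How it is judged:
By the outcome, as a careful person would: the job done as asked, in the order asked, and still so for the second after the job is handed in, with the robot touching nothing.
It also fails if it takes over 131 s, if anything falls off the work surface, if the arm or the gripper's body presses on something with over 40 N, if the wrist force passes 120 N, or if a joint passes its speed limit or range.

## Robot

A 7-joint arm with a two-finger parallel gripper is mounted at the origin on a cart in front of the work surface, level with it; the furniture and walls round the work are solid. World frame = base frame: x ahead of the robot, y to its left, z up, the work surface at z = 0. Lengths are in mm, angles in rad, forces in N, time in s.
With the tool pointing down it reaches from about 425 to 950 mm from the base axis. Payload 4.7 kg.
Tool frame: the origin (TCP) lies on the centre line of the jaws, within the pads' length; the fingertips stand 19 mm ahead of it and the grasp point (between the pads) is the TCP (tcp_to_tips is the distance from the TCP to the fingertips, in mm); y points along the fingers, x is the direction in which the jaws open and shut, and the axes are right-handed (so a half turn about y gives the same grasp; the last joint's range is limited). The gripper opens to 87 mm and grips with 3 to 60 N. Pads are 19 mm wide; open, the fingers measure 117 mm over their backs; the gripper's body (75 mm by 190 mm) begins 51 mm behind the grasp point.
Start: joints at [1.272, 0.469, -0.049, 1.532, 0.024, 1.141, -0.082], TCP at [179.959, -650.586, 241.573] pointing down, gripper open.
Joint ranges: [-2.59, 2.59], [-0.33, 1.99], [-1.39, 1.29], [0.1, 2.45], [-1.04, 4.18], [0.21, 1.99], [-2.66, 2.66]. Speed limits (rad/s): [2.57, 2.57, 3.14, 3.14, 3.14, 3.14, 3.14].

## Interface

Orientations are given as a unit quaternion [x, y, z, w].
In Python, from plant import * gives the robot as it stands.
- The arm moves only by the tool move_arm, never from a script. Its argument "deltas" is a list of rows, each a list of 5 numbers: the closure, from 0 (fully open) to 1 (shut), then the shift along the tool's x, y, z in cm, then the turn about the tool's y in rad. A call has 1 to 10 rows; each row is the pose to reach, as a shift and turn from the pose commanded when the call began, along the tool's axes at that moment; what a row does not reach only later rows make up. A row lasts 1/12 s, in which the tool goes at most 41.7 mm and 7.16 degrees, less where a joint would pass 70% of its speed; a pose out of reach is approached as far as the arm can. A call with a gripper value outside its range is refused whole. The fingers move at their own pace and stop on an object; "force" is the grip in N (left out, the last holds). Time passes only in rows, so rows that repeat a pose let the fingers close. It gives the time, the measured TCP pose, the force and the opening at its end, in the units of the state.
- get_obs(): the state, without advancing time (a new reading comes with each control period).
- capture(name): name is "side" or "top" or "wrist"; returns a dict with "image" (480x640x3 uint8, red, green, blue), "range_z" (480x640 float32, mm along the optical axis (not along the pixel's ray), 0 where there is no reading), "camera_matrix" (3x3 intrinsics, pixels), "dist" ([k1, k2, p1, p2, k3] as OpenCV has them; the pictures are not rectified), "origin" and "orientation" of the camera in the world; the wrist camera has in their place "mount" (4x4, takes a point from camera to tool coordinates, whose origin is the TCP and whose axes are the tool frame's). Camera axes: x right, y down, z forward; pixel columns grow to the right and rows downward; lengths in mm; the calibration is good to about 2 mm. A picture is of the moment at which its call begins: read the wrist's pose just before it.
- hand_in(): hands the job in, once; it reports no verdict.
The state is a dict: "t": time; "qpos": joint angles; "joint_velocities": joint speeds; "joint_efforts": joint torques, N m; "position": TCP position; "eef_rot": TCP orientation; "ft_force": force on the tool from outside, world axes, zero at the start; "moment": the same for the moment, N m; "width": opening from 0.0 (shut) to 1.0 (fully open).
Only numpy, scipy, OpenCV 4.12 (cv2) and the standard library are available. Lean on these libraries where they do the work, as an engineer would, in place of code of your own. Each camera call takes 0.05 s, during which the arm holds its last target. There are 200 camera calls.

## Working session

There is one attempt and no reset: what is moved stays moved. The work goes in short steps, Python scripts to look and compute and a tool call to move; the robot and the scene stay as the last step left them, time stands still between calls to the robot, and variables do not carry over. Pictures are saved under pics/ and viewed, about 12 in all and at most 16, crops included, and the job is handed in when it is done.

Besides the shell and the picture viewer there is one more tool, called after "Call:" in YAML: its name, and indented under it one key for each argument. move_arm: Moves the arm, as the interface text tells. Its arguments: {"type":"object","properties":{"deltas":{"type":"array"},"force":{"type":"number"}},"required":["deltas"]}

```bash
mkdir -p pics; ls
cat > h.py <<'E'
from plant import *
import numpy as np, cv2, pickle
from scipy.spatial.transform import Rotation as R
def pose(c,o=None):
    if 'mount' in c:
        T=np.eye(4);T[:3,:3]=R.from_quat(o['eef_rot']).as_matrix();T[:3,3]=o['position'];M=T@np.array(c['mount']);return M[:3,:3],M[:3,3]
    q=np.array(c['orientation']);return (R.from_quat(q).as_matrix() if q.size==4 else q),np.array(c['origin'])
def shot(name,fn):
    o=get_obs();c=capture(name);c['o']=o;cv2.imwrite('pics/'+fn+'.png',c['image'][:,:,::-1]);pickle.dump(c,open(fn+'.pkl','wb'));return c
def rays(c,px):
    Rm,t=pose(c,c['o']);u=cv2.undistortPoints(np.array(px,float).reshape(-1,1,2),np.array(c['camera_matrix']),np.array(c['dist'])).reshape(-1,2)
    return np.c_[u,np.ones(len(u))]@Rm.T,t
def onplane(c,px,z):
    d,t=rays(c,px);return t+d*((z-t[2])/d[:,2:])
def cloud(c):
    v,u=np.mgrid[:480,:640];d,t=rays(c,np.c_[u.ravel(),v.ravel()]);return (t+d*np.array(c['range_z']).reshape(-1,1)).reshape(480,640,3)
E
python3 - <<'E'
from h import *
for n in('side','top','wrist'):
    c=shot(n,n+'0');Rm,t=pose(c,c['o']);print(n,t.round(),Rm.round(2).tolist())
print(get_obs())
E
```

```text
pics
side [ -81. 1265.  808.] [[-0.87, -0.25, 0.43], [-0.49, 0.41, -0.77], [0.01, -0.88, -0.48]]
top [-514.  -56. 1447.] [[0.06, -0.78, 0.62], [-1.0, -0.06, 0.03], [0.02, -0.62, -0.79]]
wrist [ 256. -630.  383.] [[0.27, -0.92, -0.28], [-0.96, -0.26, -0.07], [-0.0, 0.29, -0.96]]
{'t': 0.15, 'qpos': array([ 1.2721257 ,  0.46925842, -0.04860924,  1.53336154,  0.02410152,
        1.14101132, -0.08230014]), 'joint_velocities': array([-4.38282858e-04, -2.16902341e-03,  1.78594766e-04, -3.11957701e-03,
       -2.64624210e-05, -1.34445433e-03,  1.15985419e-03]), 'joint_efforts': array([ 7.96588465e-04, -5.08425951e+01, -8.08892492e-02, -2.36420703e+01,
       -6.14367588e-02,  3.56438232e-02,  1.11342308e-04]), 'position': array([ 179.81295392, -650.18715595,  240.76357417]), 'eef_rot': array([-0.56240449,  0.42862638, -0.42779234,  0.56300473]), 'ft_force': array([-0.06093971, -0.52752883, -0.01678031]), 'moment': array([ 0.01982831,  0.0178764 , -0.01528199]), 'width': 0.999229464817303}
```

View pics/top0.png

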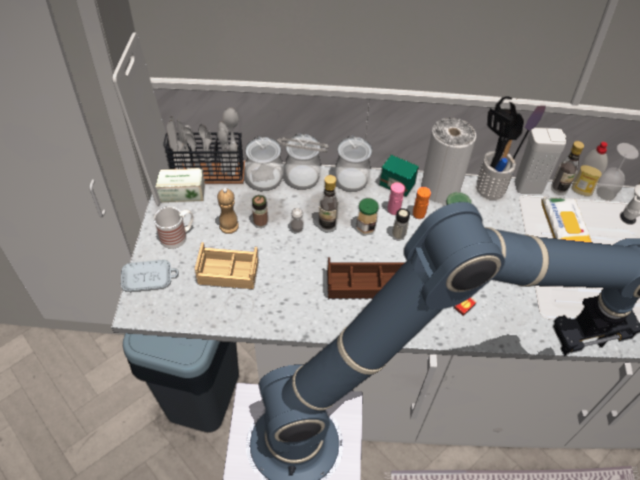

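View pics/side0.png

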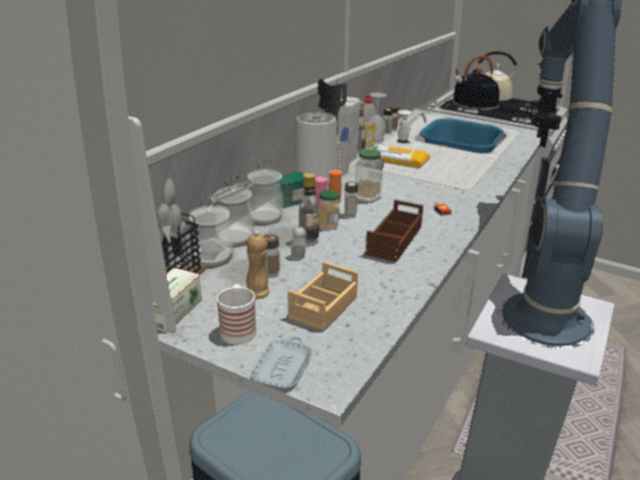

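The top view shows, left to right: mill (228,210), brown-bottomed jar (260,210), shaker (297,220), yellow-cap bottle (328,205), green-lid jar (368,215), a cream-disc jar (401,223), and the pink and orange look-alikes (397,198) and (422,203). The pale caddy is at (227,267). The dark caddy at (370,280) is partly behind the arm.

Run:
```python
from h import *
T=pickle.load(open('top0.pkl','rb'));S=pickle.load(open('side0.pkl','rb'))
a=cv2.resize(T['image'][170:310,150:480],None,fx=2.4,fy=2.4,interpolation=cv2.INTER_CUBIC)
b=cv2.resize(S['image'][160:345,200:460],None,fx=1.4,fy=1.4,interpolation=cv2.INTER_CUBIC)
im=np.zeros((600,800,3),np.uint8);im[:a.shape[0],:a.shape[1]]=a[:,:800];im[a.shape[0]:a.shape[0]+b.shape[0],:b.shape[1]]=b
cv2.imwrite('pics/crop.png',im[:,:,::-1])
print(R.from_quat(T['o']['eef_rot']).as_matrix().round(3))
# occupancy clusters on top-down height grid, both cams
P=np.vstack([cloud(T)[np.array(T['range_z'])>0],cloud(S)[np.array(S['range_z'])>0]])
P=P[(P[:,0]>350)&(P[:,0]<1000)&(P[:,1]>-400)&(P[:,1]<500)&(P[:,2]>-20)&(P[:,2]<230)]
g=np.zeros((217,300),np.float32)
i=((P[:,0]-350)/3).astype(int);j=((500-P[:,1])/3).astype(int);np.maximum.at(g,(i.clip(0,216),j.clip(0,299)),P[:,2])
cv2.imwrite('pics/hm.png',cv2.resize(cv2.flip(cv2.applyColorMap((g*1.1).clip(0,255).astype(np.uint8),cv2.COLORMAP_JET),0),(800,579),interpolation=cv2.INTER_NEAREST))
C=cloud(T)
for n,(u,v) in dict(mill=(227,191),pep=(260,198),shak=(297,212),sauce=(330,182),green=(369,205),salt=(402,212),pink=(397,187),orange=(423,193),ldivider=(231,268),tall=(458,198)).items(): print(n,C[v-1:v+2,u-1:u+2].reshape(-1,3).mean(0).round(1))
```

```text
[[ 0.267 -0.001  0.964]
 [-0.964  0.002  0.267]
 [-0.002 -1.    -0.   ]]
mill [651.9 243.5 162.4]
pep [680.4 156.  109.1]
shak [653.   46.1  88.5]
sauce [669.  -44.4 205.1]
green [ 676.6 -160.   111.3]
salt [ 660.9 -255.5  107.6]
pink [ 758.6 -243.1  107.3]
orange [ 741.1 -320.   107.1]
ldivider [473.7 216.1  41.8]
tall [ 680.4 -409.1  160.7]
```

View pics/crop.png

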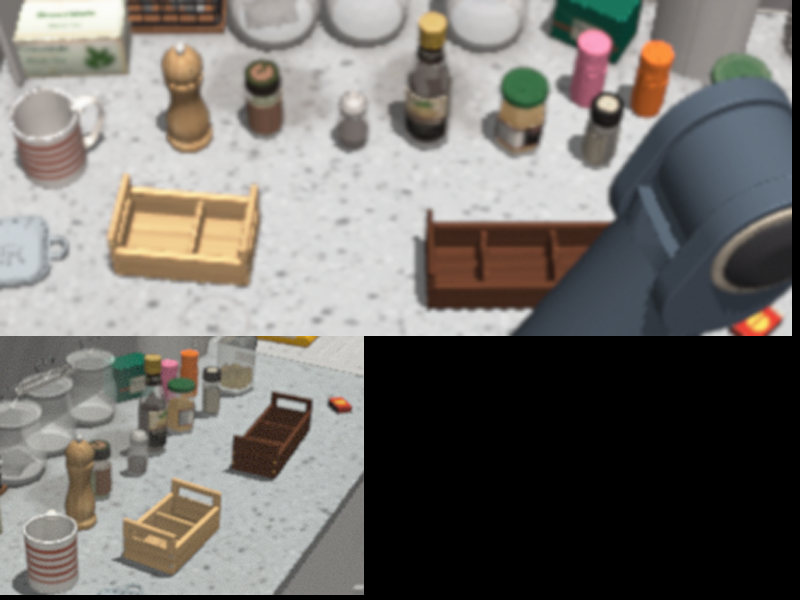

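View pics/hm.png

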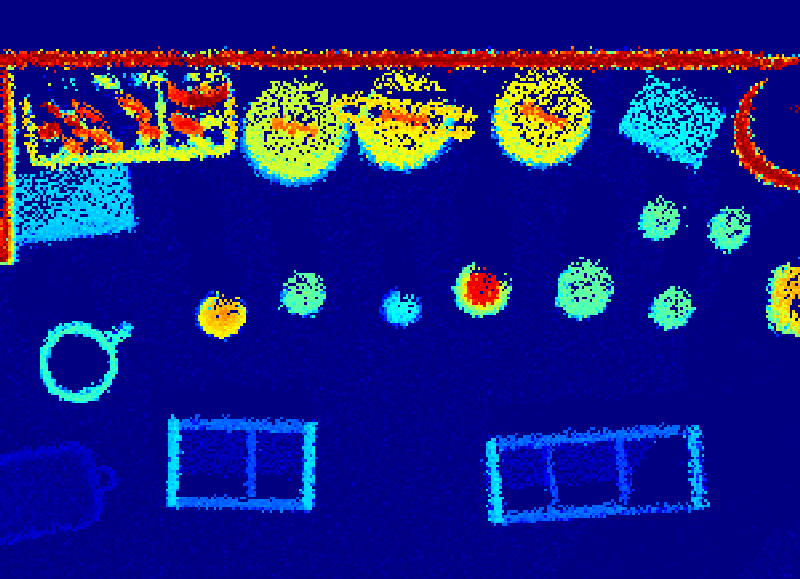

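Candidates for the salt in the top view: (402,212) has a black cap with a cream disc and a pale lower part, so it is the salt. (260,198) has an olive cap and a brown lower part, so it is the pepper. (397,187) is pink and (423,193) is orange. The crop confirms these. The height map gives clear footprints: the dark caddy's small compartment is on the left (+y), and the pale caddy's large one is on the left.

```bash
cat > meas.py <<'E'
from h import *
T=pickle.load(open('top0.pkl','rb'));S=pickle.load(open('side0.pkl','rb'))
from scipy.optimize import least_squares
CT,CS=[cloud(c)[np.array(c['range_z'])>0] for c in (T,S)]
def near(P,x,y,r,z0,z1): return P[(np.hypot(P[:,0]-x,P[:,1]-y)<r)&(P[:,2]>z0)&(P[:,2]<z1)]
for n,x,y,z0,z1,rr in [('mill',650,250,125,158,24.5),('mill_body',650,250,25,100,27),('pepper',680,158,30,103,22),('shaker',653,47,20,72,22),('sauce',672,-43,20,100,29),('cap',672,-43,170,190,18),('green',678,-158,20,94,32.5),('lid',678,-158,98,104,30),('salt',660,-256,20,103,20.5)]:
    P=[near(C,x,y,rr+14,z0,z1)[:,:2] for C in(CT,CS)]
    out=[]
    for Q in (P[0],P[1],np.vstack(P)):
        if len(Q)<15: out.append(None);continue
        f=least_squares(lambda c:np.hypot(Q[:,0]-c[0],Q[:,1]-c[1])-rr,[x,y],loss='soft_l1',f_scale=2);out.append(f.x.round(1).tolist()+[len(Q)])
    print(n,out)
for n,(x0,x1,y0,y1),d in [('light',(415,555,130,330),(160,96)),('dark',(400,540,-320,-30),(236,92))]:
    for k,C in (('top',CT),('side',CS)):
        m=(C[:,0]>x0)&(C[:,0]<x1)&(C[:,1]>y0)&(C[:,1]<y1)
        Q=C[m&(C[:,2]>25)&(C[:,2]<85)]
        r=cv2.minAreaRect(Q[:,:2].astype(np.float32));print(n,k,len(Q),np.round(r[0],1),np.round(r[1],1),round(r[2],2))
    for k,C in (('top',CT),('side',CS),('both',np.vstack([CT,CS]))):
        m=(C[:,0]>x0)&(C[:,0]<x1)&(C[:,1]>y0)&(C[:,1]<y1)
        E=C[m&(C[:,2]>58)&(C[:,2]<82)][:,:2]   # end boards
        if len(E)<20: continue
        # split by y
        ym=(y0+y1)/2
        e=[E[E[:,1]>ym].mean(0) if (E[:,1]>ym).any() else None,E[E[:,1]<ym].mean(0) if (E[:,1]<ym).any() else None];print(n,k,'ends',e)
G=CT[(np.hypot(CT[:,0]-180,CT[:,1]+650)<160)&(CT[:,2]>285)&(CT[:,2]<360)];G2=CS[(np.hypot(CS[:,0]-180,CS[:,1]+650)<160)&(CS[:,2]>285)&(CS[:,2]<360)]
Rt=R.from_quat(T['o']['eef_rot']).as_matrix()
for g in(G,G2):
    q=(g-T['o']['position'])@Rt;print('gripper x,z extents',len(q),np.percentile(q,[1,99],axis=0).round())
E
python3 meas.py
```

```text
mill [[654.7, 250.2, 194], [651.6, 246.1, 283], [653.2, 247.7, 477]]
mill_body [[657.7, 253.3, 288], [654.9, 245.7, 512], [657.2, 248.4, 800]]
pepper [[675.2, 158.2, 255], [673.7, 157.5, 339], [674.4, 158.1, 594]]
shaker [[663.0, 47.6, 165], [660.1, 43.1, 259], [661.8, 44.8, 424]]
sauce [[681.0, -44.4, 338], [678.7, -45.5, 474], [679.9, -44.9, 812]]
cap [[684.1, -44.1, 52], [680.9, -47.9, 72], [683.0, -46.2, 124]]
green [[684.3, -158.6, 325], [679.1, -163.8, 454], [682.1, -162.0, 779]]
lid [[682.2, -156.3, 43], [677.6, -160.8, 52], [680.5, -159.3, 95]]
salt [[658.6, -256.8, 285], [655.6, -260.0, 337], [657.4, -258.3, 622]]
light top 1277 [481.2 228.5] [164.4 107.5] 88.64
light side 2077 [479.1 228.3] [168.2 100.3] 88.32
light top ends [array([477.44961383, 300.61129764]), array([471.53977541, 154.52829968])]
light side ends [array([479.44837882, 305.87013196]), array([475.75815624, 153.75571348])]
light both ends [array([478.82597858, 304.23257089]), array([474.41540403, 154.00163529])]
dark top 1196 [ 470.8 -160.9] [100.4 216.8] 5.43
dark side 1512 [ 467.7 -168.6] [ 95.7 250.8] 4.13
dark top ends [array([459.66622639, -69.75043929]), array([ 488.46499981, -214.57700031])]
dark side ends [array([459.32193388, -55.58059459]), array([ 475.38490951, -282.64617598])]
dark both ends [array([459.43784569, -60.35110897]), array([ 476.50150259, -276.83539269])]
gripper x,z extents 1842 [[ -96. -116.  -37.]
 [  91.  -54.   35.]]
gripper x,z extents 697 [[-102. -118.  -38.]
 [  83.  -49.   35.]]
```

```bash
cat > go.py <<'E'
# usage: go.py x y z yaw : delta in tool axes (cm, rad) from the present pose
import sys
from h import *
o=get_obs();Rm=R.from_quat(o['eef_rot']).as_matrix();t=np.array(list(map(float,sys.argv[1:5])))
yaw=np.arctan2(Rm[1,0],Rm[0,0]);d=Rm.T@(t[:3]-o['position'])/10
turn=-((t[3]-yaw+np.pi)%(2*np.pi)-np.pi)
print('t',round(o['t'],2),'pos',o['position'].round(1),'yaw',yaw.round(3),'tilt',Rm[:,1].round(3),'F',o['ft_force'].round(1),'w',round(o['width'],3));print('delta',d.round(2),'turn',turn.round(3),'rows',max(np.linalg.norm(d)/4.17,abs(turn)/.125).round(1))
E
cat > yawd.py <<'E'
E
python3 go.py 470 -170 330 0.07
```

```text
t 0.15 pos [ 179.8 -650.2  240.8] yaw -1.301 tilt [-0.     0.001 -1.   ] F [-0.1 -0.5 -0. ] w 0.999
delta [-38.56  -8.87  40.77] turn -1.371 rows 13.6
```

Call:
move_arm:
  deltas:
    - [0,0,-4,0,0]
    - [0,0,-8,0,0]
    - [0,-38.6,-8.8,40.8,-1.371]
    - [0,-38.6,-8.8,40.8,-1.371]
    - [0,-38.6,-8.8,40.8,-1.371]
    - [0,-38.6,-8.8,40.8,-1.371]
    - [0,-38.6,-8.8,40.8,-1.371]
    - [0,-38.6,-8.8,40.8,-1.371]
    - [0,-38.6,-8.8,40.8,-1.371]
    - [0,-38.6,-8.8,40.8,-1.371]
  force: 15

```text
t: 0.98
position: [352.7, -363.2, 326.3]
eef_rot: [0.7, -0.104, 0.104, -0.699]
ft_force: [0.4, -0.3, -0.3]
width: 1.001
```

```bash
python3 go.py 470 -170 330 0.07
```

```text
t 0.98 pos [ 352.7 -363.2  326.3] yaw -0.295 tilt [-0. -0. -1.] F [ 0.4 -0.3 -0.3] w 1.001
delta [ 5.6  -0.38 21.9 ] turn -0.365 rows 5.4
```

Call:
move_arm:
  deltas:
    - [0,5.6,-0.4,21.9,-0.365]
    - [0,5.6,-0.4,21.9,-0.365]
    - [0,5.6,-0.4,21.9,-0.365]
    - [0,5.6,-0.4,21.9,-0.365]
    - [0,5.6,-0.4,21.9,-0.365]
    - [0,5.6,-0.4,21.9,-0.365]
    - [0,5.6,-0.4,21.9,-0.365]
    - [0,5.6,-0.4,21.9,-0.365]
    - [0,5.6,-0.4,21.9,-0.365]

```text
t: 1.73
position: [469.9, -174.0, 329.9]
eef_rot: [0.707, 0.022, -0.022, -0.707]
ft_force: [-0.5, -0.6, -0.5]
width: 1.001
```

```bash
python3 - <<'E'
from h import *
c=shot('wrist','w1')
E
python3 go.py 681 -46 330 0
```

```text
t 1.78 pos [ 469.8 -174.5  330. ] yaw 0.061 tilt [-0.001 -0.001 -1.   ] F [-0.8 -0.3  0.3] w 0.999
delta [21.87 -0.03 11.54] turn 0.061 rows 5.9
```

View pics/w1.png

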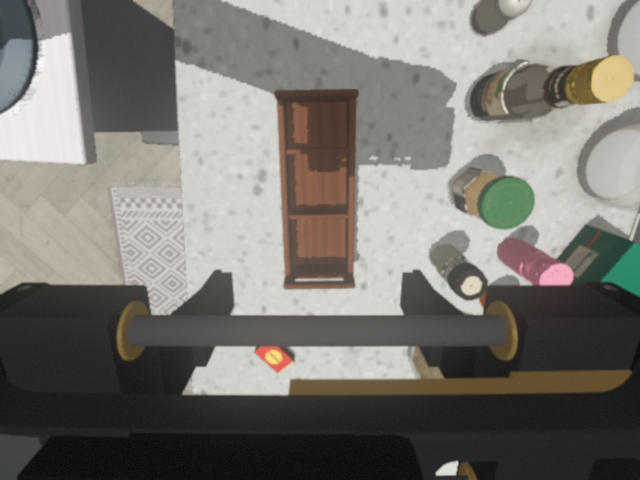

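The wrist view shows the whole dark caddy (corners about (278,92), (357,92), (354,285), (286,288)), with its small compartment at the +y end. The bottle cap is at (604,80), the green lid at (505,202) and the cream disc at (471,287). I'll refine the positions from this view.

```bash
cat > refine.py <<'E'
from h import *
c=pickle.load(open('w1.pkl','rb'));P=cloud(c);im=c['image'];z=P[...,2]
inn=(P[...,0]>400)&(P[...,0]<545)&(P[...,1]>-315)&(P[...,1]<-30)&(np.array(c['range_z'])>0)
def q(lo,hi): return P[inn&(z>lo)&(z<hi)]
print('table z',np.median(z[(P[...,0]>540)&(P[...,0]<600)&(P[...,1]>-200)&(P[...,1]<-50)]))
A=q(25,90);print('rect',len(A),cv2.minAreaRect(A[:,:2].astype(np.float32)))
E=q(60,85);[print('end',len(e),e.mean(0).round(1),np.percentile(e,[2,98],axis=0).round(1).tolist()) for e in (E[E[:,1]>-169],E[E[:,1]<-169])]
s=q(46,56);[print('side',np.polyfit(e[:,1]+169,e[:,0],1).round(4),len(e)) for e in (s[s[:,0]<468],s[s[:,0]>468])]
hsv=cv2.cvtColor(im,cv2.COLOR_RGB2HSV)
def blob(lo,hi,box,zz):
    m=cv2.inRange(hsv,np.array(lo),np.array(hi));k=np.zeros_like(m);x0,x1,y0,y1=box;k[y0:y1,x0:x1]=m[y0:y1,x0:x1]
    ct=max(cv2.findContours(k,0,2)[0],key=cv2.contourArea);(e,ax,_)=cv2.fitEllipse(ct);print(box,np.round(e,1),np.round(ax,1),'xyz',onplane(c,[e],zz).round(1))
blob((20,90,90),(40,255,255),(540,640,40,115),200)
blob((60,90,40),(95,255,255),(460,550,160,240),107)
blob((10,10,150),(40,120,255),(450,495,270,300),105)
E
python3 refine.py
```

```text
table z 0.41089794299296045
rect 5880 ((470.7159118652344, -171.34254455566406), (92.33377838134766, 235.3571014404297), 4.513504981994629)
end 741 [461.4 -58.7  76.4] [[418.3, -64.9, 68.1], [505.2, -52.1, 79.1]]
end 654 [ 480.3 -282.8   74.1] [[435.8, -288.9, 61.8], [523.0, -277.7, 78.8]]
side [-8.280000e-02  4.295529e+02] 1249
side [-5.620000e-02  5.109291e+02] 1264
(540, 640, 40, 115) [599.1  80.7] [43.5 71.8] xyz [[673.5 -46.1 200. ]]Traceback (most recent call last):
  File "refine.py", line 14, in <module>
    blob((60,90,40),(95,255,255),(460,550,160,240),107)
    ~~~~^^^^^^^^^^^^^^^^^^^^^^^^^^^^^^^^^^^^^^^^^^^^^^^
  File "refine.py", line 12, in blob
    ct=max(cv2.findContours(k,0,2)[0],key=cv2.contourArea);(e,ax,_)=cv2.fitEllipse(ct);print(box,np.round(e,1),np.round(ax,1),'xyz',onplane(c,[e],zz).round(1))
ValueError: max() iterable argument is empty
```

Call:
move_arm:
  deltas:
    - [0,21.1,3,12.85,0.061]
    - [0,21.1,3,12.85,0.061]
    - [0,21.1,3,12.85,0.061]
    - [0,21.1,3,12.85,0.061]
    - [0,21.1,3,12.85,0.061]
    - [0,21.1,3,12.85,0.061]
    - [0,21.1,3,12.85,0.061]
    - [0,21.1,3,12.85,0.061]
    - [0,21.1,3,12.85,0.061]
    - [0,21.1,3,12.85,0.061]

```text
t: 2.62
position: [672.3, -33.6, 300.6]
eef_rot: [0.708, -0.0, 0.0, -0.707]
ft_force: [0.3, 0.7, -0.6]
width: 0.998
```

```bash
python3 - <<'E'
from h import *
c=shot('wrist','w2')
E
python3 go.py 681.5 -46 180 0
```

```text
t 2.67 pos [672.3 -33.5 300.9] yaw -0.0 tilt [ 0.    -0.002 -1.   ] F [-0.1 -0.4  0.2] w 0.999
delta [ 0.91 12.09 -1.23] turn -0.0 rows 2.9
```

View pics/w2.png

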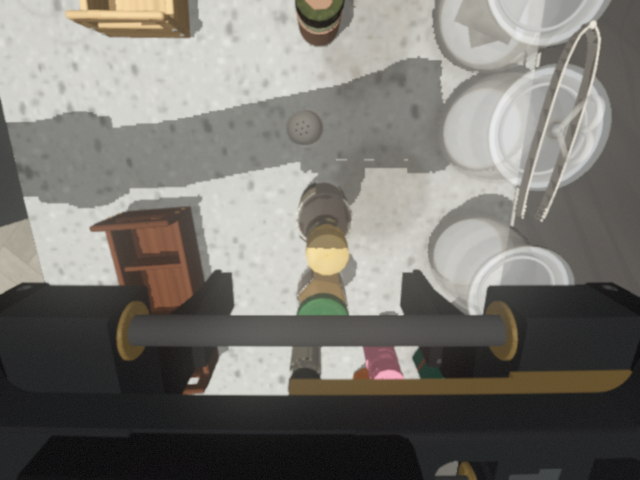

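The wrist view from the row shows the bottle cap at (327,250) between the jaws, the shaker top at (305,127) and the green lid at (323,305).

Run:
```python
from h import *
c=pickle.load(open('w2.pkl','rb'));hsv=cv2.cvtColor(c['image'],cv2.COLOR_RGB2HSV)
m=cv2.inRange(hsv,(15,80,90),(40,255,255));k=np.zeros_like(m);k[215:280,290:365]=m[215:280,290:365]
ct=max(cv2.findContours(k,0,2)[0],key=cv2.contourArea);e=cv2.minEnclosingCircle(ct);print(e,onplane(c,[e[0]],200).round(1))
g=cv2.medianBlur(c['image'][:,:,1],5)
P=cloud(c);
def top(u0,u1,v0,v1,z0,z1):
    Q=P[v0:v1,u0:u1].reshape(-1,3);Q=Q[(Q[:,2]>z0)&(Q[:,2]<z1)];print(len(Q),Q.mean(0).round(1),((Q.max(0)+Q.min(0))/2).round(1))
top(300,360,220,280,198,208);top(280,330,105,150,76,95);print(onplane(c,[(305,127)],84).round(1))
```

```text
((326.5, 252.59091186523438), 28.8044376373291) [[680.2 -44.1 200. ]]
1471 [680.2 -43.2 203.4] [680.5 -44.2 201.9]
888 [658.4  46.6  84.6] [657.9  46.4  83.4]
[[661.2  47.   84. ]]
```

Call:
move_arm:
  deltas:
    - [0,0.8,1,-1.1,0]
    - [0,0.8,4,-1.1,0]
    - [0,0.8,7.5,-1.1,0]
    - [0,0.8,10,-1.1,0]
    - [0,0.8,12.1,-1.1,0]
    - [0,0.8,12.1,-1.1,0]
    - [1,0.8,12.1,-1.1,0]
    - [1,0.8,12.1,-1.1,0]
    - [1,0.8,12.1,-1.1,0]
    - [1,0.8,12.1,-1.1,0]
  force: 30

```text
t: 3.5
position: [682.1, -42.1, 181.4]
eef_rot: [0.707, 0.002, 0.0, -0.707]
ft_force: [0.2, 0.4, -0.3]
width: 0.779
```

Call:
move_arm:
  deltas:
    - [1,0,0,0,0]
    - [1,0,0,0,0]
    - [1,0,0,0,0]
    - [1,0,0,0,0]
    - [1,0,0,0,0]
    - [1,0,-0.2,0,0]
    - [1,0,-1,0,0]
    - [1,0,-3,0,0]
  force: 30

```text
t: 4.17
position: [678.8, -42.5, 206.1]
eef_rot: [0.707, -0.002, -0.004, -0.707]
ft_force: [-1.1, -0.2, -3.6]
width: 0.437
```

```bash
python3 go.py 474.9 -242.3 290 0.075
```

```text
t 4.17 pos [678.8 -42.5 206.1] yaw 0.003 tilt [-0.007 -0.    -1.   ] F [-1.1 -0.2 -3.6] w 0.437
delta [-20.51  -8.23 -19.92] turn -0.072 rows 7.1
```

Call:
move_arm:
  deltas:
    - [1,0,-4,0,0]
    - [1,0,-7,0,0]
    - [1,-1,-8.2,-1,0]
    - [1,-3,-8.2,-3,0]
    - [1,-5.5,-8.2,-5.5,0]
    - [1,-8,-8.2,-8,-0.02]
    - [1,-10.5,-8.2,-10.3,-0.04]
    - [1,-13,-8.2,-12.6,-0.06]
    - [1,-15.5,-8.2,-15,-0.072]
    - [1,-17.5,-8.2,-17,-0.072]

```text
t: 5.0
position: [502.5, -214.9, 290.1]
eef_rot: [0.707, 0.024, -0.027, -0.706]
ft_force: [-0.3, -1.3, -3.5]
width: 0.437
```

```bash
python3 go.py 474.9 -242.3 290 0.075
```

```text
t 5.0 pos [ 502.5 -214.9  290.1] yaw 0.073 tilt [-0.004 -0.001 -1.   ] F [-0.3 -1.3 -3.5] w 0.437
delta [-2.96  0.02 -2.53] turn -0.002 rows 0.9
```

Call:
move_arm:
  deltas:
    - [1,-1.5,0,-1.3,0]
    - [1,-2.6,0,-2.2,0]
    - [1,-2.9,0,-2.5,0]
    - [1,-2.9,0,-2.5,0]
    - [1,-2.9,0,-2.5,0]
    - [1,-2.9,0,-2.5,0]

```text
t: 5.5
position: [480.2, -238.2, 291.2]
eef_rot: [-0.706, -0.027, 0.027, 0.707]
ft_force: [0.2, 1.0, -2.6]
width: 0.438
```

```bash
python3 - <<'E'
from h import *
s=shot('side','s1');t=shot('top','t1')
o=t['o'];
for c in(s,t):
    P=cloud(c);Q=P[np.array(c['range_z'])>0];x,y=o['position'][:2]
    for lo,hi in((115,150),(165,210)):
        q=Q[(np.hypot(Q[:,0]-x,Q[:,1]-y)<42)&(Q[:,2]>lo)&(Q[:,2]<hi)]
        if len(q)<15: print(0);continue
        from scipy.optimize import least_squares
        print(lo,len(q),least_squares(lambda c:np.hypot(q[:,0]-c[0],q[:,1]-c[1])-29,[x,y],loss='soft_l1',f_scale=2).x.round(1),q[:,2].min())
E
python3 go.py 474.9 -242.3 193 0.075
```

```text
115 237 [ 476.3 -237.2] 115.01881773201887
165 319 [ 476.8 -239.2] 165.0069007777363
115 91 [ 480.9 -236.3] 115.5413775577731
165 112 [ 480.8 -237.6] 165.0104041697507
t 5.6 pos [ 480.3 -238.3  291.2] yaw 0.077 tilt [ 0.     0.001 -1.   ] F [-0.1 -0.5 -3.1] w 0.441
delta [-0.57  9.82 -0.36] turn 0.002 rows 2.4
```

View pics/s1.png

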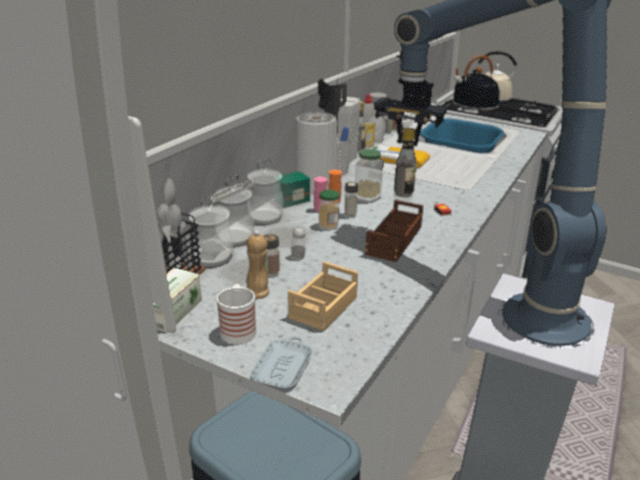

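The side view shows the bottle hanging upright at (405,165) over the dark caddy's far compartment. Now I'll lower it.

Call:
move_arm:
  deltas:
    - [1,-0.5,0,-0.4,0]
    - [1,-0.5,2,-0.4,0]
    - [1,-0.5,4,-0.4,0]
    - [1,-0.5,6,-0.4,0]
    - [1,-0.5,7.5,-0.4,0]
    - [1,-0.5,8.5,-0.4,0]
    - [1,-0.5,9,-0.4,0]
    - [1,-0.5,9.3,-0.4,0]
    - [1,-0.5,9.3,-0.4,0]
    - [1,-0.5,9.3,-0.4,0]

```text
t: 6.43
position: [475.4, -244.1, 199.1]
eef_rot: [0.707, 0.027, -0.026, -0.706]
ft_force: [-0.5, -0.2, -3.0]
width: 0.44
```

Call:
move_arm:
  deltas:
    - [1,0,0.15,0,0]
    - [1,0,0.3,0,0]
    - [1,0,0.45,0,0]
    - [1,0,0.45,0,0]
    - [1,0,0.45,0,0]

```text
t: 6.85
position: [474.8, -243.9, 193.8]
eef_rot: [0.707, 0.027, -0.027, -0.707]
ft_force: [-0.1, 0.0, -4.1]
width: 0.44
```

```bash
python3 go.py 474.9 -242.3 191.5 0.075
```

```text
t 6.85 pos [ 474.8 -243.9  193.8] yaw 0.075 tilt [-0. -0. -1.] F [-0.1  0.  -4.1] w 0.44
delta [0.02 0.23 0.16] turn 0.0 rows 0.1
```

Call:
move_arm:
  deltas:
    - [1,0,0.1,0,0]
    - [1,0,0.2,0,0]
    - [1,0,0.3,0,0]
    - [1,0,0.3,0,0]

```text
t: 7.18
position: [474.7, -243.9, 190.5]
eef_rot: [-0.707, -0.026, 0.027, 0.707]
ft_force: [0.1, 0.4, -3.0]
width: 0.439
```

Call:
move_arm:
  deltas:
    - [1,0,0.1,0,0]
    - [1,0,0.2,0,0]
    - [1,0,0.2,0,0]

```text
t: 7.43
position: [475.2, -244.0, 189.4]
eef_rot: [0.707, 0.027, -0.026, -0.706]
ft_force: [-1.1, 0.2, 1.4]
width: 0.438
```

Call:
move_arm:
  deltas:
    - [1,0,0.1,0,0]
    - [1,0,0.2,0,0]
    - [1,0,0.2,0,0]

```text
t: 7.68
position: [475.9, -244.3, 189.3]
eef_rot: [0.707, 0.027, -0.026, -0.706]
ft_force: [-3.2, 0.8, 12.7]
width: 0.438
```

Call:
move_arm:
  deltas:
    - [1,0,-0.15,0,0]
    - [0.3,0,-0.15,0,0]
    - [0.3,0,-0.15,0,0]
    - [0.3,0,-0.15,0,0]
    - [0.3,0,-0.15,0,0]
    - [0.3,0,-2,0,0]
    - [0.3,0,-5,0,0]
    - [0,0,-9,0,0]
    - [0,0,-12,0,0]
    - [0,0,-12,0,0]

```text
t: 8.52
position: [478.2, -244.8, 313.3]
eef_rot: [0.709, 0.03, -0.023, -0.704]
ft_force: [1.0, -0.7, 0.1]
width: 0.846
```

```bash
python3 go.py 560 60 310 0; python3 go.py 560 120 310 0 | tail -1
```

```text
t 8.52 pos [ 478.2 -244.8  313.3] yaw 0.075 tilt [ 0.011 -0.006 -1.   ] F [ 1.  -0.7  0.1] w 0.846
delta [10.43  0.25 29.78] turn 0.075 rows 7.6
delta [10.88  0.21 35.76] turn 0.075 rows 9.0
```

Call:
move_arm:
  deltas:
    - [0,10.9,0,35.8,0.075]
    - [0,10.9,0,35.8,0.075]
    - [0,10.9,0,35.8,0.075]
    - [0,10.9,0,35.8,0.075]
    - [0,10.9,0,35.8,0.075]
    - [0,10.9,0,35.8,0.075]
    - [0,10.9,0,35.8,0.075]
    - [0,10.9,0,35.8,0.075]
    - [0,10.9,0,35.8,0.075]
    - [0,10.9,0,35.8,0.075]

```text
t: 9.35
position: [555.8, 131.7, 306.7]
eef_rot: [-0.704, -0.005, 0.005, 0.71]
ft_force: [-0.2, -0.0, 1.0]
width: 0.999
```

Call:
move_arm:
  deltas:
    - [0,0,0,0,0]
    - [0,0,0,0,0]

```text
t: 9.52
position: [556.6, 120.6, 305.9]
eef_rot: [0.707, -0.0, -0.0, -0.707]
ft_force: [0.4, -0.2, -0.1]
width: 0.999
```

```bash
python3 - <<'E'
from h import *
c=shot('wrist','w3');P=cloud(c);ok=np.array(c['range_z'])>0;z=P[...,2]
inn=(P[...,0]>415)&(P[...,0]<550)&(P[...,1]>130)&(P[...,1]<330)&ok
A=P[inn&(z>25)&(z<90)];print(cv2.minAreaRect(A[:,:2].astype(np.float32)))
E=P[inn&(z>60)&(z<85)];[print(e.mean(0).round(1),np.percentile(e,[2,98],axis=0).round(1).tolist()) for e in (E[E[:,1]>229],E[E[:,1]<229])]
for n,x,y,r,z0,z1 in(('mill',653,248,40,125,172),('milltop',653,248,40,160,175),('pep',676,158,35,95,112)):
    Q=P[ok&(np.hypot(P[...,0]-x,P[...,1]-y)<r)&(z>z0)&(z<z1)];print(n,len(Q),((np.percentile(Q,1,axis=0)+np.percentile(Q,99,axis=0))/2).round(1),Q.mean(0).round(1))
t=shot('top','t2');Q=cloud(t);ok=np.array(t['range_z'])>0;q=Q[ok&(np.hypot(Q[...,0]-475,Q[...,1]+244)<40)&(Q[...,2]>195)];print('bottle top',q.mean(0),q[:,2].max())
E
python3 go.py 655 248 200 0
```

```text
((481.3926086425781, 227.60751342773438), (160.22398376464844, 97.1407470703125), 88.21261596679688)
[483.9 301.9  75. ] [[438.7, 298.5, 62.3], [531.1, 307.1, 78.9]]
[480.7 152.5  75.6] [[435.3, 147.6, 62.6], [526.0, 156.9, 78.7]]
mill 3170 [649.6 248.1 152.1] [646.7 247.  152.8]
milltop 245 [649.8 248.  167.1] [649.4 247.6 168.4]
pep 1591 [674.  158.7 101.5] [673.2 159.  104.7]
bottle top [ 470.68380855 -242.89553317  212.37937051] 222.33401050453335
t 9.62 pos [556.8 119.2 306.2] yaw -0.003 tilt [-0.001 -0.001 -1.   ] F [ 0.8 -0.6  0. ] w 0.999
delta [ 9.79 10.6  12.92] turn -0.003 rows 4.6
```

View pics/w3.png

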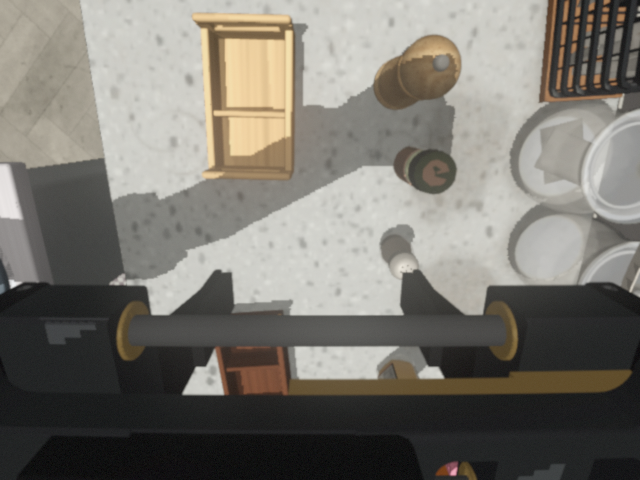

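The wrist view shows the pale caddy (195–292, 15–178) with its large compartment at +y, the mill at (430,65), the brown pepper jar at (430,172) and the shaker at (403,265). The mill is next.

Call:
move_arm:
  deltas:
    - [0,3,2,4,0]
    - [0,6,4,8,0]
    - [0,9.4,6,12.9,0]
    - [0,9.4,8,12.9,0]
    - [0,9.4,10,12.9,0]
    - [0,9.4,12.5,12.9,0]
    - [0,9.4,15,12.9,0]
    - [0,9.4,16.8,12.9,0]
    - [0,9.4,16.8,12.9,0]
    - [0.2,9.4,16.8,12.9,0]

```text
t: 10.45
position: [650.9, 248.0, 137.9]
eef_rot: [0.708, -0.001, 0.0, -0.707]
ft_force: [0.7, 0.0, 0.6]
width: 0.976
```

Call:
move_arm:
  deltas:
    - [1,0,0,0,0]
    - [1,0,0,0,0]
    - [1,0,0,0,0]
    - [1,0,0,0,0]
    - [1,0,0,0,0]
    - [1,0,0,0,0]
    - [1,0,-0.2,0,0]
    - [1,0,-1,0,0]
    - [1,0,-3,0,0]
    - [1,0,-5,0,0]
  force: 25

```text
t: 11.28
position: [650.0, 249.8, 188.6]
eef_rot: [0.707, -0.001, -0.001, -0.707]
ft_force: [0.2, 0.3, -2.0]
width: 0.542
```

```bash
python3 go.py 468.7 -160.5 250 0.075
```

```text
t 11.28 pos [650.  249.8 188.6] yaw 0.0 tilt [-0.002 -0.001 -1.   ] F [ 0.2  0.3 -2. ] w 0.542
delta [-18.16  -6.05 -41.03] turn -0.075 rows 10.9
```

Call:
move_arm:
  deltas:
    - [1,0,-3.5,0,0]
    - [1,0,-6,-1,0]
    - [1,-2,-7,-4,0]
    - [1,-3.5,-7,-7.5,0]
    - [1,-5,-7,-11,0]
    - [1,-6.5,-7,-14.5,-0.02]
    - [1,-8,-7,-18,-0.04]
    - [1,-9.5,-7,-21.5,-0.06]
    - [1,-11,-7,-25,-0.075]
    - [1,-12.5,-7,-28.5,-0.075]

```text
t: 12.12
position: [524.6, -36.2, 259.3]
eef_rot: [0.707, 0.027, -0.027, -0.706]
ft_force: [0.7, 0.0, -0.5]
width: 0.544
```

```bash
python3 go.py 468.7 -160.5 255 0.075
```

```text
t 12.12 pos [524.6 -36.2 259.3] yaw 0.076 tilt [ 0. -0. -1.] F [ 0.7  0.  -0.5] w 0.544
delta [ -6.52   0.43 -11.97] turn 0.001 rows 3.3
```

Call:
move_arm:
  deltas:
    - [1,-1.8,0.2,-3.5,0]
    - [1,-3.5,0.4,-6.5,0]
    - [1,-5,0.4,-9,0]
    - [1,-6,0.4,-11,0]
    - [1,-6.4,0.4,-11.8,0]
    - [1,-6.5,0.4,-11.9,0]
    - [1,-6.5,0.4,-11.9,0]
    - [1,-6.5,0.4,-11.9,0]

```text
t: 12.78
position: [470.6, -156.3, 255.1]
eef_rot: [-0.706, -0.028, 0.027, 0.707]
ft_force: [-0.2, -0.4, -0.7]
width: 0.538
```

```bash
python3 - <<'E'
from h import *
c=shot('wrist','w4');P=cloud(c);ok=np.array(c['range_z'])>0;z=P[...,2];x,y=c['o']['position'][:2]
for z0,z1,r in((225,275,24),(130,200,29)):
    Q=P[ok&(np.hypot(P[...,0]-x,P[...,1]-y)<40)&(z>z0)&(z<z1)];print(len(Q),Q.mean(0).round(1),np.percentile(Q,[2,98],axis=0).round(1).tolist())
E
python3 go.py 468.7 -160.5 148 0.075
```

```text
8648 [ 470.  -144.3  260.2] [[438.7, -169.7, 232.1], [501.4, -133.4, 274.0]]
2740 [ 471.1 -138.1  169.5] [[447.7, -155.0, 130.6], [495.8, -128.3, 197.8]]
t 12.83 pos [ 470.7 -156.2  255.1] yaw 0.078 tilt [ 0.001  0.001 -1.   ] F [ 0.1 -0.4 -1.8] w 0.542
delta [-0.24 10.71 -0.42] turn 0.003 rows 2.6
```

View pics/w4.png

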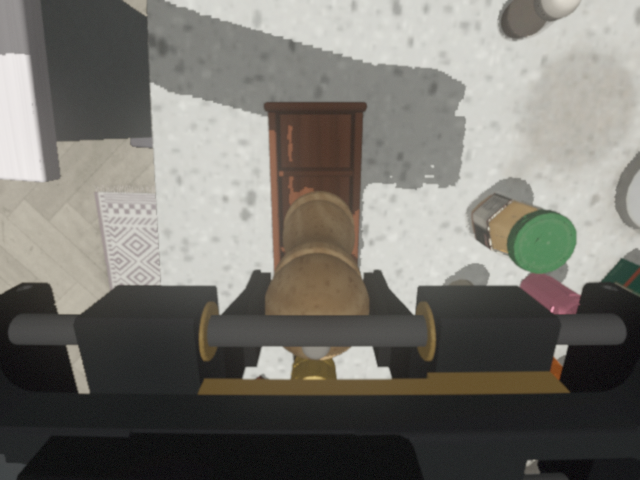

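The mill hangs centred between the caddy sides (272–362) with the bottle cap behind it at (315,370). I'll lower it.

Call:
move_arm:
  deltas:
    - [1,-0.2,0,-0.4,0]
    - [1,-0.2,1.5,-0.4,0]
    - [1,-0.2,3.5,-0.4,0]
    - [1,-0.2,5.5,-0.4,0]
    - [1,-0.2,7.5,-0.4,0]
    - [1,-0.2,9,-0.4,0]
    - [1,-0.2,9.8,-0.4,0]
    - [1,-0.2,10.2,-0.4,0]
    - [1,-0.2,10.4,-0.4,0]
    - [1,-0.2,10.4,-0.4,0]

```text
t: 13.67
position: [468.6, -162.3, 151.1]
eef_rot: [0.707, 0.027, -0.026, -0.707]
ft_force: [0.1, 0.1, -1.3]
width: 0.542
```

Call:
move_arm:
  deltas:
    - [1,0,0.1,0,0]
    - [1,0,0.2,0,0]
    - [1,0,0.3,0,0]
    - [1,0,0.3,0,0]

```text
t: 14.0
position: [468.9, -162.7, 149.2]
eef_rot: [0.707, 0.027, -0.026, -0.706]
ft_force: [-1.6, -0.7, 6.2]
width: 0.542
```

Call:
move_arm:
  deltas:
    - [1,0,0.1,0,0]
    - [1,0,0.2,0,0]
    - [1,0,0.2,0,0]

```text
t: 14.25
position: [469.6, -162.9, 149.0]
eef_rot: [0.708, 0.027, -0.026, -0.706]
ft_force: [-4.0, 0.5, 18.8]
width: 0.542
```

Call:
move_arm:
  deltas:
    - [1,0,-0.3,0,0]
    - [0.1,0,-0.3,0,0]
    - [0.1,0,-0.3,0,0]
    - [0.1,0,-0.3,0,0]
    - [0.1,0,-0.3,0,0]
    - [0,0,-2,0,0]
    - [0,0,-5,0,0]
    - [0,0,-9,0,0]
    - [0,0,-13,0,0]
    - [0,0,-13,0,0]

```text
t: 15.08
position: [472.4, -162.8, 283.1]
eef_rot: [0.709, 0.031, -0.022, -0.705]
ft_force: [1.1, -1.1, 0.4]
width: 0.99
```

```bash
python3 go.py 600 -300 270 0
```

```text
t 15.08 pos [ 472.4 -162.8  283.1] yaw 0.075 tilt [ 0.013 -0.005 -1.   ] F [ 1.1 -1.1  0.4] w 0.99
delta [ 11.67   1.54 -14.63] turn 0.075 rows 4.5
```

Call:
move_arm:
  deltas:
    - [0,15.8,0,-13.4,0.075]
    - [0,15.8,0,-13.4,0.075]
    - [0,15.8,0,-13.4,0.075]
    - [0,15.8,0,-13.4,0.075]
    - [0,15.8,2.3,-13.4,0.075]
    - [0,15.8,2.3,-13.4,0.075]
    - [0,15.8,2.3,-13.4,0.075]
    - [0,15.8,2.3,-13.4,0.075]

```text
t: 15.75
position: [635.4, -283.3, 251.8]
eef_rot: [-0.707, 0.0, 0.001, 0.708]
ft_force: [-0.2, -0.4, 0.2]
width: 1.001
```

```bash
python3 - <<'E'
from h import *
c=shot('wrist','w5');P=cloud(c);ok=np.array(c['range_z'])>0;z=P[...,2]
for n,x,y,r,z0,z1 in(('salt',657,-258,32,97,112),('green',681,-160,40,100,112),('pink',756,-246,30,95,112)):
    Q=P[ok&(np.hypot(P[...,0]-x,P[...,1]-y)<r)&(z>z0)&(z<z1)];print(n,len(Q),((np.percentile(Q,1,axis=0)+np.percentile(Q,99,axis=0))/2).round(1),Q.mean(0).round(1))
q=P[ok&(np.hypot(P[...,0]-469,P[...,1]+162)<35)&(z>160)&(z<185)];print('mill',len(q),q.mean(0) if len(q) else '')
w1=pickle.load(open('w1.pkl','rb'));print(onplane(w1,[(471,287),(505,202)],106).round(1))
E
python3 go.py 657 -258 85 0
```

```text
salt 1753 [ 657.2 -258.5  102.6] [ 657.1 -258.   104.8]
green 4986 [ 678.4 -160.2  105. ] [ 678.5 -159.8  106.1]
pink 1861 [ 756.6 -245.2  101.6] [ 755.6 -244.7  104.6]
mill 3186 [ 474.47846129 -165.30498763  166.88286622]
[[ 657.6 -261.   106. ]
 [ 675.5 -158.   106. ]]
t 15.8 pos [ 635.4 -282.8  253.2] yaw 0.002 tilt [-0.     0.001 -1.   ] F [-0.1  0.5  0.8] w 1.0
delta [ 2.16 16.82  2.47] turn 0.002 rows 4.1
```

View pics/w5.png

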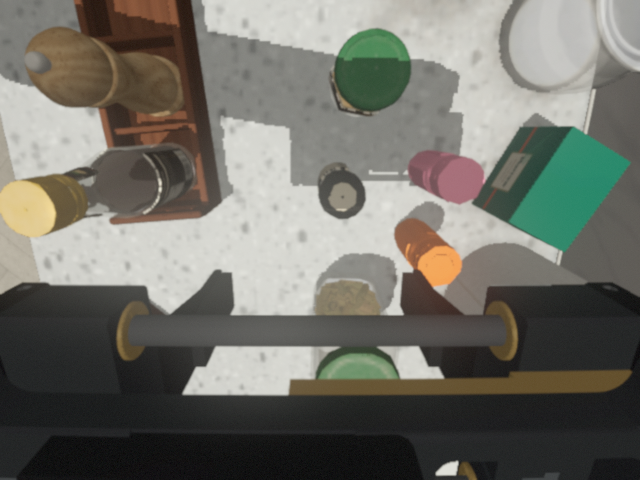

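The wrist view shows the bottle (95,190) and mill (100,75) standing in separate compartments. The salt's cream disc is at (342,195), with the pink at (445,175), the orange at (428,250), the green lid at (372,70) and the tall jar at (357,360). The salt is next.

Call:
move_arm:
  deltas:
    - [0,2.2,0,2.45,0]
    - [0,2.2,3,2.45,0]
    - [0,2.2,6,2.45,0]
    - [0,2.2,9,2.45,0]
    - [0,2.2,11.5,2.45,0]
    - [0,2.2,13.5,2.45,0]
    - [0,2.2,15,2.45,0]
    - [0,2.2,16,2.45,0]
    - [0,2.2,16,2.45,0]
    - [0,2.2,16,2.45,0]

```text
t: 16.63
position: [658.1, -259.6, 94.0]
eef_rot: [0.707, 0.001, 0.0, -0.707]
ft_force: [-0.1, 0.8, 1.3]
width: 1.004
```

Call:
move_arm:
  deltas:
    - [1,0,0,0,0]
    - [1,0,0,0,0]
    - [1,0,0,0,0]
    - [1,0,0,0,0]
    - [1,0,0,0,0]
    - [1,0,0,0,0]
    - [1,0,0,0,0]
    - [1,0,-0.2,0,0]
    - [1,0,-1,0,0]
    - [1,0,-3,0,0]
  force: 20

```text
t: 17.47
position: [655.6, -259.5, 120.3]
eef_rot: [-0.706, 0.002, 0.002, 0.708]
ft_force: [-0.3, -0.1, -1.1]
width: 0.462
```

```bash
python3 go.py 580 -88 230 0.075;python3 go.py 463.2 -86.5 230 0.075
```

```text
t 17.47 pos [ 655.6 -259.5  120.3] yaw 0.0 tilt [-0.006  0.002 -1.   ] F [-0.3 -0.1 -1.1] w 0.462
delta [ -7.62 -10.89  17.17] turn -0.075 rows 5.2
t 17.47 pos [ 655.6 -259.5  120.3] yaw 0.0 tilt [-0.006  0.002 -1.   ] F [-0.3 -0.1 -1.1] w 0.462
delta [-19.3  -10.82  17.32] turn -0.075 rows 6.7
```

Call:
move_arm:
  deltas:
    - [1,0,-4,0,0]
    - [1,0,-8,0,0]
    - [1,0,-12,0,0]
    - [1,0,-15,0,0]
    - [1,-2,-17,1.8,0]
    - [1,-4.5,-17,4.2,-0.02]
    - [1,-7.5,-17,6.8,-0.04]
    - [1,-10.5,-17,9.5,-0.06]
    - [1,-13.5,-17,12.2,-0.075]
    - [1,-16,-17,14.5,-0.075]

```text
t: 18.3
position: [495.4, -112.6, 293.0]
eef_rot: [0.707, 0.027, -0.027, -0.706]
ft_force: [0.4, 0.1, -0.1]
width: 0.458
```

```bash
python3 go.py 463.2 -86.5 290 0.075
```

```text
t 18.3 pos [ 495.4 -112.6  293. ] yaw 0.077 tilt [-0.001 -0.001 -1.   ] F [ 0.4  0.1 -0.1] w 0.458
delta [-3.01  0.3   2.84] turn 0.002 rows 1.0
```

Call:
move_arm:
  deltas:
    - [1,-1.5,0,1.4,0]
    - [1,-2.5,0,2.4,0]
    - [1,-3,0,2.8,0]
    - [1,-3,0,2.8,0]
    - [1,-3,0,2.8,0]
    - [1,-3,0,2.8,0]

```text
t: 18.8
position: [466.7, -90.3, 292.9]
eef_rot: [-0.706, -0.026, 0.026, 0.707]
ft_force: [-0.4, 0.7, -2.1]
width: 0.464
```

```bash
python3 go.py 463.2 -86.5 105 0.075
python3 - <<'E'
from h import *
c=shot('wrist','w6')
E
```

```text
t 18.8 pos [466.7 -90.3 292.9] yaw 0.073 tilt [ 0.001  0.    -1.   ] F [-0.4  0.7 -2.1] w 0.464
delta [-0.34 18.79  0.39] turn -0.002 rows 4.5
```

View pics/w6.png

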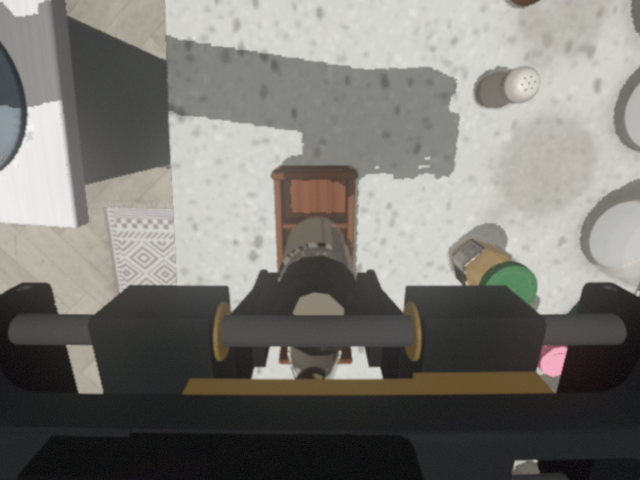

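The salt hangs centred over the small compartment (278–355, 170–270). I'll lower it.

Call:
move_arm:
  deltas:
    - [1,-0.3,1,0.4,0]
    - [1,-0.3,4,0.4,0]
    - [1,-0.3,7,0.4,0]
    - [1,-0.3,10,0.4,0]
    - [1,-0.3,13,0.4,0]
    - [1,-0.3,15.5,0.4,0]
    - [1,-0.3,17,0.4,0]
    - [1,-0.3,17.9,0.4,0]
    - [1,-0.3,18.3,0.4,0]
    - [1,-0.3,18.3,0.4,0]

```text
t: 19.68
position: [462.2, -85.1, 109.1]
eef_rot: [-0.706, -0.026, 0.027, 0.707]
ft_force: [-0.6, 0.9, -0.8]
width: 0.464
```

Call:
move_arm:
  deltas:
    - [1,0,0.1,0,0]
    - [1,0,0.2,0,0]
    - [1,0,0.3,0,0]
    - [1,0,0.3,0,0]

```text
t: 20.02
position: [462.8, -85.5, 107.3]
eef_rot: [0.707, 0.027, -0.026, -0.706]
ft_force: [-0.2, -0.1, -1.6]
width: 0.463
```

Call:
move_arm:
  deltas:
    - [1,0,0.1,0,0]
    - [1,0,0.2,0,0]
    - [1,0,0.2,0,0]

```text
t: 20.27
position: [462.4, -85.4, 104.8]
eef_rot: [0.707, 0.027, -0.026, -0.707]
ft_force: [-0.8, -0.4, -1.1]
width: 0.458
```

Call:
move_arm:
  deltas:
    - [1,0,0.1,0,0]
    - [1,0,0.2,0,0]
    - [1,0,0.2,0,0]

```text
t: 20.52
position: [462.7, -85.4, 104.4]
eef_rot: [0.707, 0.026, -0.027, -0.706]
ft_force: [-4.8, -0.0, 15.3]
width: 0.464
```

Call:
move_arm:
  deltas:
    - [1,0,-0.2,0,0]
    - [0.3,0,-0.2,0,0]
    - [0.3,0,-0.2,0,0]
    - [0.3,0,-0.2,0,0]
    - [0.3,0,-0.2,0,0]
    - [0.3,0,-2,0,0]
    - [0.3,0,-5,0,0]
    - [0,0,-9,0,0]
    - [0,0,-13,0,0]
    - [0,0,-15,0,0]

```text
t: 21.35
position: [464.3, -84.9, 257.0]
eef_rot: [0.707, 0.029, -0.025, -0.706]
ft_force: [1.3, 0.7, -0.4]
width: 0.852
```

```bash
python3 go.py 678.5 -160 200 0
```

```text
t 21.35 pos [464.3 -84.9 257. ] yaw 0.075 tilt [ 0.006 -0.001 -1.   ] F [ 1.3  0.7 -0.4] w 0.852
delta [20.76  5.83 -9.09] turn 0.075 rows 5.6
```

Call:
move_arm:
  deltas:
    - [0,4,0,-1.5,0.075]
    - [0,8,0,-3.5,0.075]
    - [0,12,0,-5.2,0.075]
    - [0,16,2,-7,0.075]
    - [0,20.5,4,-9,0.075]
    - [0,20.8,5.6,-9.1,0.075]
    - [0,20.8,5.6,-9.1,0.075]
    - [0,20.8,5.6,-9.1,0.075]
    - [0,20.8,5.6,-9.1,0.075]

```text
t: 22.1
position: [676.3, -159.7, 196.8]
eef_rot: [-0.707, -0.0, 0.001, 0.707]
ft_force: [-0.8, 0.3, -0.4]
width: 0.997
```

```bash
python3 go.py 678.8 -160 99 0
python3 - <<'E'
from h import *
c=shot('wrist','w7');P=cloud(c);ok=np.array(c['range_z'])>0;z=P[...,2]
Q=P[ok&(np.hypot(P[...,0]-679,P[...,1]+160)<36)&(z>95)&(z<112)];print(len(Q),((np.percentile(Q,1,axis=0)+np.percentile(Q,99,axis=0))/2).round(1),np.percentile(Q,[1,99],axis=0).round(1).tolist())
E
```

```text
t 22.1 pos [ 676.3 -159.7  196.8] yaw 0.001 tilt [-0.001  0.001 -1.   ] F [-0.8  0.3 -0.4] w 0.997
delta [ 0.26  9.78 -0.04] turn 0.001 rows 2.3
5241 [ 678.8 -158.3  102.4] [[651.3, -186.1, 96.9], [706.2, -130.4, 107.9]]
```

Call:
move_arm:
  deltas:
    - [0,0.25,2,0.1,0]
    - [0,0.25,4.5,0.1,0]
    - [0,0.25,6.5,0.1,0]
    - [0,0.25,8,0.1,0]
    - [0,0.25,8.9,0.1,0]
    - [0,0.25,8.9,0.1,0]
    - [0,0.25,8.9,0.1,0]
    - [1,0.25,8.9,0.1,0]
    - [1,0.25,8.9,0.1,0]
    - [1,0.25,8.9,0.1,0]
  force: 35

```text
t: 22.98
position: [679.8, -159.5, 109.1]
eef_rot: [0.707, 0.001, 0.001, -0.707]
ft_force: [0.2, -0.2, 1.1]
width: 0.851
```

Call:
move_arm:
  deltas:
    - [1,0,0,0,0]
    - [1,0,0,0,0]
    - [1,0,0,0,0]
    - [1,0,0,0,0]
    - [1,0,-0.2,0,0]
    - [1,0,-1,0,0]
    - [1,0,-3,0,0]
    - [1,0,-3,0,0]
  force: 35

```text
t: 23.65
position: [681.0, -159.4, 141.0]
eef_rot: [0.707, 0.002, 0.002, -0.707]
ft_force: [0.9, 0.6, -3.0]
width: 0.679
```

```bash
python3 go.py 481.8 260 250 -0.027
```

```text
t 23.65 pos [ 681.  -159.4  141. ] yaw -0.0 tilt [ 0.005 -0.    -1.   ] F [ 0.9  0.6 -3. ] w 0.679
delta [-19.87 -11.03  41.93] turn 0.027 rows 11.4
```

Call:
move_arm:
  deltas:
    - [1,0,-4,0,0]
    - [1,0,-7.5,0,0]
    - [1,0,-10,1,0]
    - [1,-1.5,-11,3.5,0]
    - [1,-3,-11,6.5,0]
    - [1,-4.5,-11,9.5,0]
    - [1,-6,-11,12.8,0]
    - [1,-7.5,-11,16,0]
    - [1,-9,-11,19.2,0]
    - [1,-10.5,-11,22.4,0]

```text
t: 24.48
position: [572.8, 65.8, 247.3]
eef_rot: [0.707, -0.0, -0.0, -0.707]
ft_force: [1.4, 0.4, -4.2]
width: 0.676
```

```bash
python3 go.py 481.9 260 250 -0.027
```

```text
t 24.48 pos [572.8  65.8 247.3] yaw -0.0 tilt [-0. -0. -1.] F [ 1.4  0.4 -4.2] w 0.676
delta [-9.09 -0.27 19.42] turn 0.027 rows 5.1
```

Call:
move_arm:
  deltas:
    - [1,-1.5,0,3.2,0.01]
    - [1,-3,0,6.4,0.02]
    - [1,-4.5,0,9.6,0.027]
    - [1,-6,0,12.8,0.027]
    - [1,-7.5,0,15.8,0.027]
    - [1,-8.6,0,18.2,0.027]
    - [1,-9.1,0,19.4,0.027]
    - [1,-9.1,0,19.4,0.027]
    - [1,-9.1,0,19.4,0.027]
    - [1,-9.1,0,19.4,0.027]

```text
t: 25.32
position: [483.7, 257.2, 247.3]
eef_rot: [0.708, -0.01, 0.01, -0.707]
ft_force: [0.7, -0.7, -4.8]
width: 0.68
```

```bash
python3 go.py 481.9 260 122 -0.027
python3 - <<'E'
from h import *
c=shot('wrist','w8');s=shot('side','s2')
im=np.hstack([cv2.resize(c['image'],(460,345)),cv2.resize(s['image'][220:380,220:380],(340,340))[:340].repeat(1,0) if 0 else cv2.copyMakeBorder(cv2.resize(s['image'][220:380,220:380],(340,340)),0,5,0,0,cv2.BORDER_CONSTANT)])
cv2.imwrite('pics/c8.png',im[:,:,::-1])
E
```

```text
t 25.32 pos [483.7 257.2 247.3] yaw -0.028 tilt [-0.    -0.001 -1.   ] F [ 0.7 -0.7 -4.8] w 0.68
delta [-0.18 12.53  0.29] turn -0.001 rows 3.0
```

View pics/c8.png

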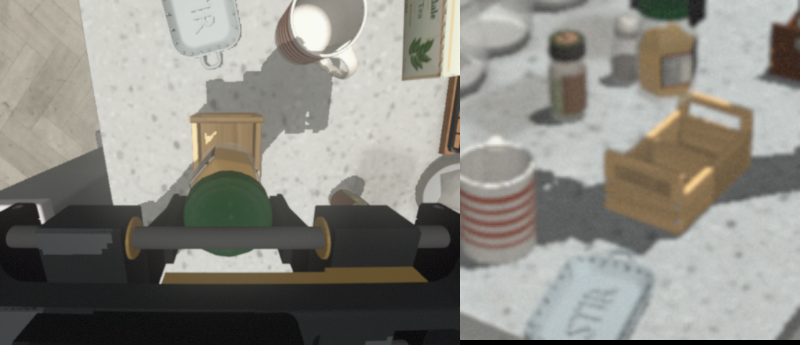

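The jar hangs centred over the pale caddy's large compartment: caddy sides at 192–262 and lid centre at 229 in the left picture. The side crop shows it upright. I'll lower it.

Call:
move_arm:
  deltas:
    - [1,-0.2,0.5,0.3,0]
    - [1,-0.2,2.5,0.3,0]
    - [1,-0.2,5,0.3,0]
    - [1,-0.2,7.5,0.3,0]
    - [1,-0.2,9.5,0.3,0]
    - [1,-0.2,11,0.3,0]
    - [1,-0.2,11.9,0.3,0]
    - [1,-0.2,12.3,0.3,0]
    - [1,-0.2,12.4,0.3,0]
    - [1,-0.2,12.4,0.3,0]

```text
t: 26.25
position: [481.7, 261.8, 124.2]
eef_rot: [-0.707, 0.009, -0.01, 0.707]
ft_force: [0.9, 0.5, -5.0]
width: 0.677
```

Call:
move_arm:
  deltas:
    - [1,0,0.1,0,0]
    - [1,0,0.2,0,0]
    - [1,0,0.3,0,0]
    - [1,0,0.3,0,0]

```text
t: 26.58
position: [481.3, 261.5, 121.0]
eef_rot: [0.707, -0.009, 0.01, -0.707]
ft_force: [-0.1, 0.3, -3.5]
width: 0.678
```

Call:
move_arm:
  deltas:
    - [1,0,0.1,0,0]
    - [1,0,0.2,0,0]
    - [1,0,0.2,0,0]

```text
t: 26.83
position: [481.1, 261.5, 118.6]
eef_rot: [0.707, -0.01, 0.009, -0.707]
ft_force: [-0.7, -0.8, -3.3]
width: 0.676
```

Call:
move_arm:
  deltas:
    - [1,0,0.1,0,0]
    - [1,0,0.2,0,0]
    - [1,0,0.2,0,0]

```text
t: 27.08
position: [481.3, 262.1, 118.1]
eef_rot: [0.707, -0.009, 0.01, -0.707]
ft_force: [-2.7, -1.3, 7.1]
width: 0.676
```

Call:
move_arm:
  deltas:
    - [1,0,-0.1,0,0]
    - [0,0,-0.1,0,0]
    - [0,0,-0.1,0,0]
    - [0,0,-0.1,0,0]
    - [0,0,-0.1,0,0]
    - [0,0,-0.1,0,0]
    - [0,0,-2,0,0]
    - [0,0,-5,0,0]
    - [0,0,-8,0,0]
    - [0,0,-10,0,0]

```text
t: 27.92
position: [481.8, 262.5, 219.4]
eef_rot: [-0.706, 0.009, -0.01, 0.708]
ft_force: [-0.4, 0.4, 0.1]
width: 0.999
```

```bash
python3 go.py 660.5 46.5 200 0
```

```text
t 27.92 pos [481.8 262.5 219.4] yaw -0.027 tilt [ 0.002  0.002 -1.   ] F [-0.4  0.4  0.1] w 0.999
delta [ 18.44   1.94 -21.12] turn -0.027 rows 6.7
```

Call:
move_arm:
  deltas:
    - [0,3,0,-3,-0.027]
    - [0,6,0,-7,-0.027]
    - [0,9.5,0.5,-11,-0.027]
    - [0,13,1,-15,-0.027]
    - [0,16,1.5,-18.5,-0.027]
    - [0,18.4,1.9,-21.1,-0.027]
    - [0,18.4,1.9,-21.1,-0.027]
    - [0,18.4,1.9,-21.1,-0.027]
    - [0,18.4,1.9,-21.1,-0.027]

```text
t: 28.67
position: [660.2, 43.0, 196.6]
eef_rot: [0.707, -0.002, 0.001, -0.707]
ft_force: [0.5, 1.6, -0.3]
width: 1.003
```

```bash
python3 go.py 660 46.5 64 0
python3 - <<'E'
from h import *
c=shot('wrist','w9');P=cloud(c);ok=np.array(c['range_z'])>0;z=P[...,2]
Q=P[ok&(np.hypot(P[...,0]-660,P[...,1]-46)<30)&(z>76)&(z<95)];print(len(Q),((np.percentile(Q,1,axis=0)+np.percentile(Q,99,axis=0))/2).round(1),np.percentile(Q,[1,99],axis=0).round(1).tolist())
E
```

```text
t 28.67 pos [660.2  43.  196.6] yaw -0.005 tilt [-0.001 -0.    -1.   ] F [ 0.5  1.6 -0.3] w 1.003
delta [-1.000e-02  1.326e+01  3.500e-01] turn -0.005 rows 3.2
1398 [658.3  47.4  83. ] [[642.5, 31.8, 76.4], [674.1, 62.9, 89.5]]
```

Call:
move_arm:
  deltas:
    - [0,-0.1,1,0.4,0]
    - [0,-0.1,3.5,0.4,0]
    - [0,-0.1,6.5,0.4,0]
    - [0,-0.1,9.5,0.4,0]
    - [0,-0.1,11.5,0.4,0]
    - [0,-0.1,12.6,0.4,0]
    - [0,-0.1,13,0.4,0]
    - [0,-0.1,13,0.4,0]
    - [0.2,-0.1,13,0.4,0]
    - [1,-0.1,13,0.4,0]
  force: 20

```text
t: 29.55
position: [659.5, 50.4, 69.6]
eef_rot: [-0.707, -0.001, -0.001, 0.707]
ft_force: [0.3, 0.6, 0.6]
width: 0.923
```

Call:
move_arm:
  deltas:
    - [1,0,0,0,0]
    - [1,0,0,0,0]
    - [1,0,0,0,0]
    - [1,0,0,0,0]
    - [1,0,0,0,0]
    - [1,0,0,0,0]
    - [1,0,0,0,0]
    - [1,0,-0.2,0,0]
    - [1,0,-1,0,0]
    - [1,0,-3,0,0]
  force: 20

```text
t: 30.38
position: [656.5, 49.1, 95.7]
eef_rot: [0.707, -0.002, -0.002, -0.707]
ft_force: [0.7, 0.0, -1.3]
width: 0.408
```

```bash
python3 go.py 480 184.5 210 -0.027
```

```text
t 30.38 pos [656.5  49.1  95.7] yaw 0.0 tilt [-0.006 -0.001 -1.   ] F [ 0.7  0.  -1.3] w 0.408
delta [-17.71 -11.34  13.54] turn 0.027 rows 6.0
```

Call:
move_arm:
  deltas:
    - [1,0,-3,0,0]
    - [1,0,-7,0,0]
    - [1,0,-10,0,0]
    - [1,-1,-11.3,0.8,0]
    - [1,-3.5,-11.3,2.7,0.01]
    - [1,-6.5,-11.3,5,0.02]
    - [1,-9.5,-11.3,7.3,0.027]
    - [1,-12.5,-11.3,9.6,0.027]
    - [1,-15,-11.3,11.5,0.027]
    - [1,-17,-11.3,13,0.027]

```text
t: 31.22
position: [485.7, 181.7, 211.5]
eef_rot: [0.707, -0.008, 0.009, -0.707]
ft_force: [-0.0, 0.7, -0.7]
width: 0.409
```

Call:
move_arm:
  deltas:
    - [1,-0.3,0,0.2,0]
    - [1,-0.3,0,0.2,0]
    - [1,-0.3,0,0.2,0]

```text
t: 31.47
position: [486.2, 181.3, 211.3]
eef_rot: [0.707, -0.009, 0.01, -0.707]
ft_force: [0.5, -0.5, -0.5]
width: 0.408
```

```bash
python3 go.py 480 184.5 76 -0.027
python3 - <<'E'
from h import *
c=shot('wrist','w10');s=shot('side','s3');w=s['image'][180:340,230:390]
im=np.hstack([cv2.resize(c['image'],(460,345)),cv2.resize(w,(340,345))]);cv2.imwrite('pics/c10.png',im[:,:,::-1])
P=cloud(s);x,y=c['o']['position'][:2];Q=P[(np.array(s['range_z'])>0)&(np.hypot(P[...,0]-x,P[...,1]-y)<32)&(P[...,2]>85)&(P[...,2]<185)];print(len(Q),Q.mean(0).round(1),np.percentile(Q,[1,99],axis=0).round(1).tolist())
E
```

```text
t 31.47 pos [486.2 181.3 211.3] yaw -0.027 tilt [ 0.001 -0.001 -1.   ] F [ 0.5 -0.5 -0.5] w 0.408
delta [-0.64 13.53  0.31] turn -0.0 rows 3.2
279 [479.8 191.6 166.1] [[464.8, 171.6, 144.1], [503.9, 201.0, 184.7]]
```

View pics/c10.png

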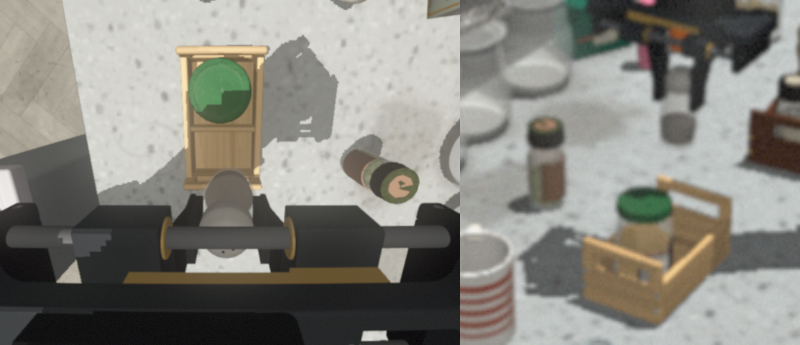

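The jar stands upright in the large compartment, with its lid at (220,90) in the left picture. The shaker is held upright with its foot at about z 143, just short of the small compartment, so I'll shift it and lower it.

Call:
move_arm:
  deltas:
    - [1,-0.6,0,0.5,0]
    - [1,-0.6,1.5,0.5,0]
    - [1,-0.6,4,0.5,0]
    - [1,-0.6,6.5,0.5,0]
    - [1,-0.6,9,0.5,0]
    - [1,-0.6,11,0.5,0]
    - [1,-0.6,12.2,0.5,0]
    - [1,-0.6,12.7,0.5,0]
    - [1,-0.6,12.8,0.5,0]
    - [1,-0.6,12.8,0.5,0]

```text
t: 32.4
position: [480.2, 187.3, 83.3]
eef_rot: [-0.707, 0.009, -0.01, 0.707]
ft_force: [0.3, 1.0, -1.3]
width: 0.405
```

Call:
move_arm:
  deltas:
    - [1,0,0.1,0,0]
    - [1,0,0.2,0,0]
    - [1,0,0.3,0,0]
    - [1,0,0.3,0,0]

```text
t: 32.73
position: [479.9, 186.9, 80.2]
eef_rot: [0.707, -0.009, 0.01, -0.707]
ft_force: [-0.2, -0.3, -1.2]
width: 0.405
```

Call:
move_arm:
  deltas:
    - [1,0,0.1,0,0]
    - [1,0,0.2,0,0]
    - [1,0,0.2,0,0]

```text
t: 32.98
position: [479.7, 186.9, 77.8]
eef_rot: [0.707, -0.009, 0.01, -0.707]
ft_force: [0.8, -0.1, -0.3]
width: 0.407
```

Call:
move_arm:
  deltas:
    - [1,0,0.1,0,0]
    - [1,0,0.2,0,0]
    - [1,0,0.2,0,0]

```text
t: 33.23
position: [479.9, 187.4, 77.5]
eef_rot: [0.707, -0.009, 0.01, -0.707]
ft_force: [-3.4, -2.4, 14.3]
width: 0.404
```

Call:
move_arm:
  deltas:
    - [1,0,-0.2,0,0]
    - [0.3,0,-0.2,0,0]
    - [0.3,0,-0.2,0,0]
    - [0.3,0,-0.2,0,0]
    - [0.3,0,-0.2,0,0]
    - [0.3,0,-2,0,0]
    - [0.3,0,-5,0,0]
    - [0.3,0,-9,0,0]
    - [0.3,0,-13,0,0]
    - [0,0,-16,0,0]

```text
t: 34.07
position: [480.0, 187.6, 238.6]
eef_rot: [-0.707, 0.009, -0.01, 0.707]
ft_force: [1.5, -0.1, 0.0]
width: 0.727
```

Call:
move_arm:
  deltas:
    - [0,0,-8,-4,0]
    - [0,0,-8,-8,0]
    - [0,0,-8,-12,0]
    - [0,0,-8,-16,0]
    - [0,0,-8,-18,0]
    - [0,0,-8,-18,0]
    - [0,0,-8,-18,0]
    - [0,0,-8,-18,0]

```text
t: 34.73
position: [474.6, 7.3, 315.6]
eef_rot: [-0.707, 0.01, -0.01, 0.707]
ft_force: [-0.3, 0.6, 0.4]
width: 0.998
```

```bash
python3 go.py 480 0 300 0
python3 - <<'E'
from h import *
t=shot('top','t9');s=shot('side','s9')
im=np.hstack([cv2.resize(t['image'][160:320,100:400],(500,267)),cv2.resize(s['image'][160:345,200:430],(300,267))])
w=shot('wrist','w11');im=np.vstack([im,cv2.resize(w['image'],(800,330))[:330]])
cv2.imwrite('pics/fin.png',im[:,:,::-1])
a=pickle.load(open('top0.pkl','rb'));b=pickle.load(open('side0.pkl','rb'))
for n,(x0,x1,y0,y1),z0,z1 in (('light',(415,555,130,330),58,82),('dark',(400,540,-320,-30),58,82),('pepper',(640,715,120,200),60,112),('mug',(540,660,330,480),40,110),('tall',(620,740,-460,-340),60,165)):
    r=[]
    for c in (b,s):
        P=cloud(c);P=P[np.array(c['range_z'])>0];m=(P[:,0]>x0)&(P[:,0]<x1)&(P[:,1]>y0)&(P[:,1]<y1)&(P[:,2]>z0)&(P[:,2]<z1);Q=P[m];e=[Q[Q[:,1]>(y0+y1)/2],Q[Q[:,1]<(y0+y1)/2]];r.append([np.median(k,axis=0)[:2].round(1).tolist() for k in e if len(k)])
    print(n,r)
E
```

```text
t 34.73 pos [474.6   7.3 315.6] yaw -0.027 tilt [-0.     0.001 -1.   ] F [-0.3  0.6  0.4] w 0.998
delta [ 0.56  1.56 -0.72] turn -0.027 rows 0.4
light [[[478.6, 305.9], [475.5, 153.9]], [[467.3, 303.4], [464.3, 156.6]]]
dark [[[460.2, -55.7], [473.2, -282.3]], [[453.3, -58.9], [448.3, -235.5]]]
pepper [[[660.0, 171.6], [662.4, 152.0]], [[665.7, 174.1], [660.6, 152.7]]]
mug [[[572.9, 441.6], [610.3, 381.2]], [[573.3, 441.5], [610.4, 380.2]]]
tall [[[658.3, -377.5], [632.1, -416.4]], [[658.3, -377.7], [633.0, -415.8]]]
```

View pics/fin.png

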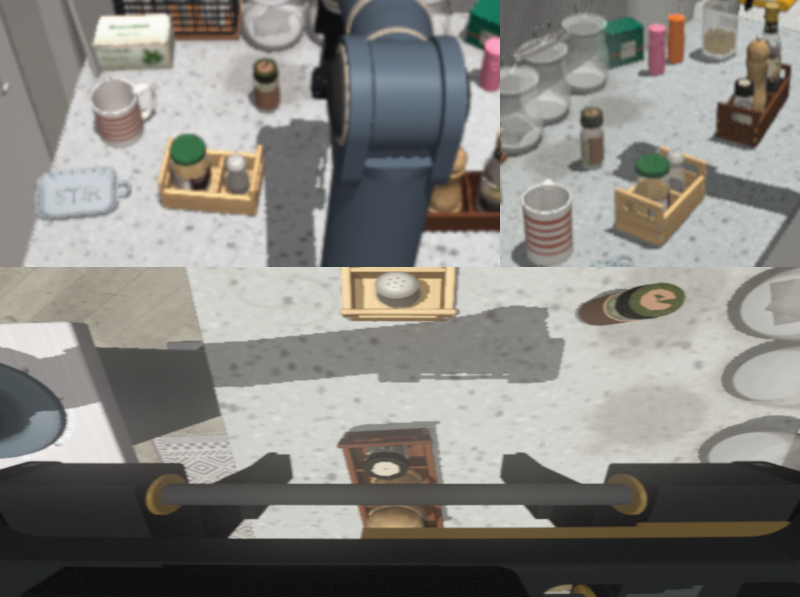

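All five items stand upright in their compartments. The caddy medians are skewed by the contents, so I'll compare outer rectangles instead.

Run:
```python
from h import *
for n in('side0','s9','top0','t9'):
    c=pickle.load(open(n+'.pkl','rb'));P=cloud(c);P=P[np.array(c['range_z'])>0]
    for k,(x0,x1,y0,y1) in (('light',(415,555,130,330)),('dark',(400,540,-320,-30))):
        if n=='t9' and k=='dark': continue
        Q=P[(P[:,0]>x0)&(P[:,0]<x1)&(P[:,1]>y0)&(P[:,1]<y1)&(P[:,2]>35)&(P[:,2]<54)];r=cv2.minAreaRect(Q[:,:2].astype(np.float32));print(n,k,np.round(r[0],1),np.round(r[1],1),round(r[2],2))
```

```text
side0 light [479.7 228.4] [168.2  98.8] 88.07
side0 dark [ 467.7 -168.6] [ 95.6 250.8] 4.13
s9 light [479.6 229.3] [166.4  99.9] 88.24
s9 dark [ 467.9 -168.6] [ 96.8 242.2] 3.43
top0 light [481.7 227.9] [164.3 106. ] 87.76
top0 dark [ 470.9 -160.9] [100.4 216.9] 5.46
t9 light [479.7 228.6] [164.8 104.6] 89.48
```

The caddies are where they were, within measurement noise. I'm handing in.

```bash
python3 -c "
from h import *
print(hand_in(), get_obs()['t'])"
```

```text
the job is handed in; nothing more can be done
the job is handed in; nothing more can be done
```

Both caddies are made up and the job was handed in at about 35 s, well inside the 131 s limit.

- **Dark caddy:** the yellow-capped sauce bottle and the wooden mill each have a large compartment, and the salt jar is in the small one.
- **Pale caddy:** the shorter green-lidded jar is in the large compartment and the grey-topped shaker in the small one.
- **Lowering:** I lowered each item slowly until the wrist force showed it touching the floor, then released it. The highest reading was about 19 N.

**Last checks:**
- The final pictures show all five items upright in their own compartments, with the gripper clear.
- The mug and the tall jar had moved by about 1 mm at most.
- Both caddy centres, seen from the side, were within 1 mm of where they started. The fitted angles differed by less than 1° from the side and 1.7° for the pale caddy from the top, which I put down to fitting noise.
- The pepper jar's position differed by 2–6 mm. I put this down to the mill no longer hiding part of it; it looks untouched in the pictures.
- The arm hid part of the dark caddy from the top camera at the end, so its final position rests on the side and wrist views.

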